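Set the flush pins on a gauging fixture

TASK

Check the lever clamped in the gauging fixture: with a fingertip, lightly press the blue pin down until it rests on the part, then the yellow pin, then the red pin, and leave all three down. Only push these pins, never pull one up; the black pin belongs to a longer part, so leave it up. Do not disturb the instruments, parts and pens lying about.

Things in the scene. Friction and masses are not known exactly. Their poses are not given: they have to be found in the camera images.
- fixture: the gauging fixture, fixed to the desk: aluminium plate 300 x 380 mm, its top 30 mm above the desk; origin at the centre of its underside, x towards its back edge, y to its left. A steel lever 30 mm thick is clamped on it (top faces 75 mm above the desk); the clamp's orange handle sticks out over the front edge, no higher than 100 mm above the desk
- gauge_blue: flush-pin gauge bolted to the fixture, with the blue pin: an arm 28 mm wide (top 111 mm above the desk) ends in a 31 mm bush (top 117 mm) that guides the upright pin. Origin on the pin's axis, 30 mm above the desk; the arm's post stands 70 mm from the axis along +x, top 117 mm. Includes the pin
- blue_cap (a point): centre of the top of the blue pin's round flat blue cap, 26 mm across and 12 mm thick; it moves with the pin. The cap is sprung on the pin: once the pin is down, it gives up to 5 mm more under 5 N rising to 12 N (so the push stays light), then is solid, and comes back when let go
- blue_pin (a joint): how far the blue pin itself is pushed down, m: starts at 0 to 0.004, ends at 0.014 where its foot meets the part. Cap top (spring not pressed) is 149 mm above the desk at 0, 135 mm at 0.014. Friction of about 3 N holds the pin wherever it is left. Pulled up it goes negative, to -0.008
- gauge_yellow: flush-pin gauge bolted to the fixture, with the yellow pin: an arm 28 mm wide (top 111 mm above the desk) ends in a 31 mm bush (top 117 mm) that guides the upright pin. Origin on the pin's axis, 30 mm above the desk; the arm's post stands 70 mm from the axis along +x, top 117 mm. Includes the pin
- yellow_cap (a point): centre of the top of the yellow pin's round flat yellow cap, 26 mm across and 12 mm thick; it moves with the pin. The cap is sprung on the pin: once the pin is down, it gives up to 5 mm more under 5 N rising to 12 N (so the push stays light), then is solid, and comes back when let go
- yellow_pin (a joint): how far the yellow pin itself is pushed down, m: starts at 0 to 0.004, ends at 0.014 where its foot meets the part. Cap top (spring not pressed) is 149 mm above the desk at 0, 135 mm at 0.014. Friction of about 3 N holds the pin wherever it is left. Pulled up it goes negative, to -0.008
- gauge_red: flush-pin gauge bolted to the fixture, with the red pin: an arm 28 mm wide (top 111 mm above the desk) ends in a 31 mm bush (top 117 mm) that guides the upright pin. Origin on the pin's axis, 30 mm above the desk; the arm's post stands 70 mm from the axis along +x, top 117 mm. Includes the pin
- red_cap (a point): centre of the top of the red pin's round flat red cap, 26 mm across and 12 mm thick; it moves with the pin. The cap is sprung on the pin: once the pin is down, it gives up to 5 mm more under 5 N rising to 12 N (so the push stays light), then is solid, and comes back when let go
- red_pin (a joint): how far the red pin itself is pushed down, m: starts at 0 to 0.004, ends at 0.014 where its foot meets the part. Cap top (spring not pressed) is 149 mm above the desk at 0, 135 mm at 0.014. Friction of about 3 N holds the pin wherever it is left. Pulled up it goes negative, to -0.008
- gauge_black: flush-pin gauge bolted to the fixture, with the black pin: an arm 28 mm wide (top 111 mm above the desk) ends in a 31 mm bush (top 117 mm) that guides the upright pin. Origin on the pin's axis, 30 mm above the desk; the arm's post stands 70 mm from the axis along +x, top 117 mm. Includes the pin
- black_cap (a point): centre of the top of the black pin's round flat black cap, 26 mm across and 12 mm thick; it moves with the pin. The cap is sprung on the pin: once the pin is down, it gives up to 5 mm more under 5 N rising to 12 N (so the push stays light), then is solid, and comes back when let go
- black_pin (a joint): how far the black pin itself is pushed down, m: starts at 0 to 0.004, ends at 0.014 where its foot meets a stop. Cap top (spring not pressed) is 149 mm above the desk at 0, 135 mm at 0.014. Friction of about 3 N holds the pin wherever it is left. Pulled up it goes negative, to -0.008
- plug_gauge: loose plug gauge lying on the fixture's plate: six-sided aluminium handle 20 mm across with a steel plug at each end, 108 mm long along its y; origin under its middle
- ring_gauge: loose dark steel ring gauge lying flat on the fixture's plate, 68 mm across, 22 mm high; origin at the centre of its underside
- spare_part: loose steel lever (a second part like the one in the fixture, about 250 mm long, 30 mm high) lying on the cream board at the left of the desk; origin near its middle, at its underside
- caliper: loose digital caliper lying flat on the right of the desk, 230 mm long along its y, 14 mm high; origin under its middle
- micrometer: loose outside micrometer lying flat on the right of the desk, about 150 mm long along its y, 18 mm high; origin under its frame
- bore_gauge: loose bore gauge with a round dial lying on the left of the desk, 265 mm long along its y, 24 mm high; origin under its middle
- marker_orange: loose orange marker pen with a black cap lying on the cream board, 126 mm long along its y, 13 mm high
- marker_green: loose green marker pen with a black cap lying at the right of the desk, 126 mm long along its y, 13 mm high
There are look-alikes about, which are no part of the job. What is shaped like the micrometer but pink is not meant.

How it is judged:
By the outcome, as a careful person would: the job done as asked, in the order asked, and still so for the second after the job is handed in, with the robot touching nothing.
It also fails if it takes over 43 s, if anything falls off the work surface, if the arm or the gripper's body presses on something with over 40 N, if the wrist force passes 120 N, or if a joint passes its speed limit or range.

ROBOT

A 7-joint arm with a two-finger parallel gripper is mounted at the origin on the work surface. World frame = base frame: x ahead of the robot, y to its left, z up, the work surface at z = 0. Lengths are in m, angles in rad, forces in N, time in s.
With the tool pointing down it reaches from about 0.4 to 0.875 m from the base axis. Payload 19.3 kg.
Tool frame: the origin (TCP) lies midway between the tips of the shut fingers; the grasp point (between the pads) lies 19 mm behind it; z points along the fingers, y is the line along which they close (so a half turn about z gives the same grasp; the last joint's range is limited). The gripper opens to 85 mm and grips with 20 to 120 N. Pads are 22 mm wide; open, the fingers measure 114 mm over their backs; the gripper's body (76 mm by 85 mm) begins 54 mm behind the grasp point. The pads swing forward as they close: fully open they stand 13 mm farther back than shut.
Start: joints at [1.243, 0.521, -0.036, 1.599, 0.021, 1.021, -0.113], TCP at [0.159, -0.604, 0.231] pointing down, gripper open.
Joint ranges: [-2.91, 2.91], [-0.3, 2.13], [-1.5, 1.42], [0.17, 2.43], [-1.26, 4.41], [0.16, 1.93], [-2.52, 2.52]. Speed limits (rad/s): [1.89, 1.89, 2.39, 2.39, 3.01, 3.01, 3.01].

INTERFACE

Orientations are given as [roll, pitch, yaw] about the fixed x, y, z axes, in that order (R = Rz(yaw) Ry(pitch) Rx(roll)).
In Python, from workcell import bot gives the robot as it stands.
- The arm moves only by the tool move_arm, never from a script. Its argument "moves" is a list that holds one entry, the list of rows, each a list of 7 numbers: the opening, from 0 (shut) to 1 (fully open), then the shift along the tool's x, y, z in units of 1000 mm (1.0 is 1000 mm), then the turn, a rotation vector about the tool's x, y, z in units of 2 pi rad (1.0 is 2 pi rad). A call has 1 to 5 rows; each row is the pose to reach, as a shift and turn from the pose commanded when the call began, along the tool's axes at that moment, turning the shorter way round; what a row does not reach only later rows make up. A row lasts 1/10 s, in which the tool goes at most 50 mm and 8.59 degrees, less where a joint would pass 70% of its speed; a pose out of reach is approached as far as the arm can. A call with a number of a shift or a turn outside -1 to 1 is refused whole. A call with a gripper value outside its range is refused whole. The fingers move at their own pace and stop on an object; "force" is the grip in N (left out, the last holds). Time passes only in rows, so rows that repeat a pose let the fingers close. It gives the time, the measured TCP pose, the force, the opening and the grip force at its end, in the units of the state.
- bot.observe(): the state, without advancing time (a new reading comes with each control period).
- bot.grab_frame(name): name is "scene" or "top"; returns the picture (384x512x3 uint8, red, green, blue); there is no depth.
- bot.camera_params(name): a dict with "vertical_fov" (degrees; the focal length in pixels is half the picture's height over the tangent of half this angle, whatever the lens; pixels are square), "cx", "cy" (the principal point, pixels), "R" (3x3) and "t" (3): a world point X has camera coordinates R X + t. Camera axes: x right, y down, z forward; pixel columns grow to the right and rows downward; lengths in m; the calibration is good to about 2 mm. A picture is of the moment at which its call begins. camera_params takes no time and is no camera call.
- bot.job_done(): hands the job in; it is judged then, once.
The state is a dict: "clock": time; "qpos": joint angles; "qd": joint speeds; "joint_efforts": joint torques, N m; "position": TCP position; "tool_rot": TCP orientation; "force": force on the tool from outside, world axes, zero at the start; "moment": the same for the moment, N m; "grip_width": finger opening in m; "finger_force": force on a finger pad.
Only numpy, scipy, OpenCV 4.12 (cv2) and the standard library are available. Lean on these libraries where they do the work, as an engineer would, in place of code of your own. Each camera call takes 0.05 s, during which the arm holds its last target. There are 200 camera calls.

## Working session

There is one attempt and no reset: what is moved stays moved. The work goes in short steps, Python scripts to look and compute and a tool call to move; the robot and the scene stay as the last step left them, time stands still between calls to the robot, and variables do not carry over. Pictures are saved under pics/ and viewed, at most 10 in all, crops included, and the job is handed in when it is done.

Besides the shell and the picture viewer there is one more tool, called after "Call:" as a command line: name --argument value ..., lists and objects as JSON in quotes. move_arm: Moves the arm, as the interface text tells. Shifts and turns lie within -1 to 1; 1 stands for 1000 mm of shift or 2 pi rad of turn. Its arguments: {"type":"object","properties":{"moves":{"type":"array"},"force":{"type":"number"}},"required":["moves"]}

```bash
mkdir -p pics; python3 - <<'E'
from workcell import bot
import cv2
for n in("scene","top"):
    f=bot.grab_frame(n); cv2.imwrite(f"pics/{n}0.png",cv2.resize(f[:,:,::-1],(800,600),interpolation=cv2.INTER_CUBIC))
    p=bot.camera_params(n); print(n,p)
s=bot.observe(); print({k:s[k] for k in("clock","position","tool_rot","force","grip_width")})
E
```

```text
scene {'vertical_fov': 54.03001796943274, 'cx': 262.2921171043842, 'cy': 190.73938670110442, 'R': array([[ 0.0128171 ,  0.9998035 , -0.01512196],
       [ 0.76087142, -0.01956423, -0.64860768],
       [-0.64877608, -0.0031926 , -0.76097267]]), 't': array([-0.04792792, -0.27600047,  1.5466142 ])}
top {'vertical_fov': 47.30725177899318, 'cx': 260.96104741396744, 'cy': 185.4015922620405, 'R': array([[ 0.00870022, -0.99977674,  0.0192555 ],
       [-0.99659061, -0.01024922, -0.08186647],
       [ 0.08204554, -0.01847759, -0.99645728]]), 't': array([0.00486107, 0.47169806, 1.46707849])}
{'clock': 0.1, 'position': array([ 0.15920889, -0.6040811 ,  0.23081924]), 'tool_rot': array([-3.14062663e+00,  7.61115023e-05,  2.57720465e-01]), 'force': array([0.52495837, 0.46961878, 0.31793569]), 'grip_width': 0.08544438482702311}
```

View pics/top0.png

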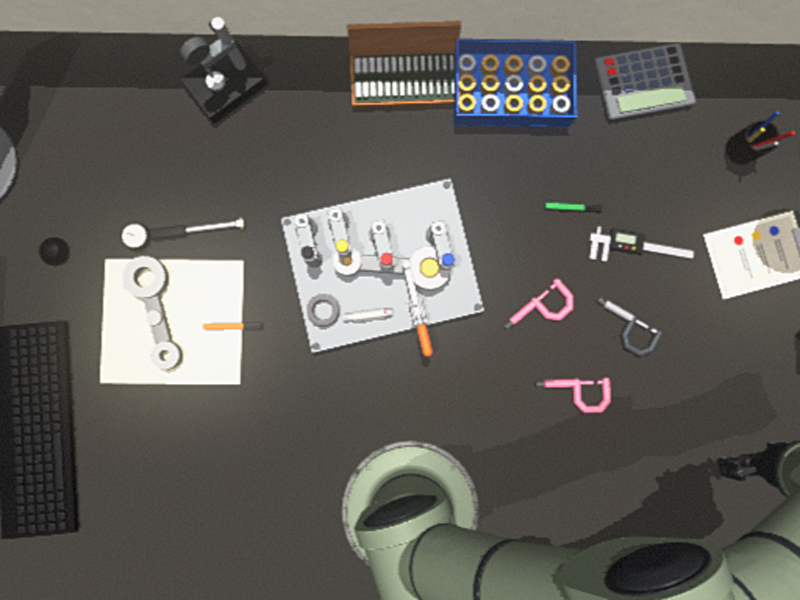

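View pics/scene0.png

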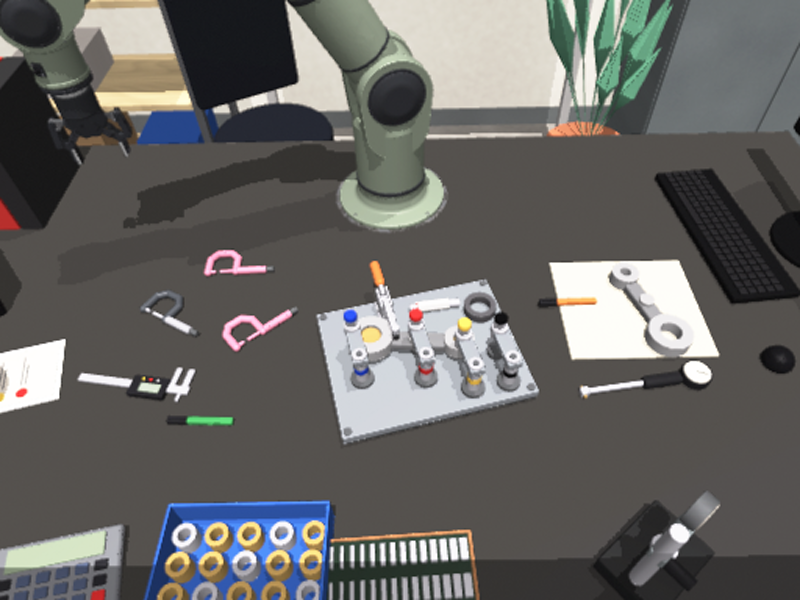

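Top view (800x600 px): caps are blue at (447,260), red (386,259), yellow (342,246) and black (308,253). The yellow disc at (430,267) lies low on the lever, so it isn't a cap. I'll confirm in an enlarged crop and triangulate.

```bash
cat > h.py <<'E'
from workcell import bot
import cv2, numpy as np
def ray(n,u,v):
    p=bot.camera_params(n); f=192/np.tan(np.radians(p["vertical_fov"])/2)
    R,t=np.array(p["R"]),np.array(p["t"]); d=R.T@[(u-p["cx"])/f,(v-p["cy"])/f,1]; return -R.T@t,d
def atz(n,u,v,z):
    o,d=ray(n,u,v); return o+d*(z-o[2])/d[2]
def tri(a,b):
    (o1,d1),(o2,d2)=a,b; s=np.linalg.lstsq(np.c_[d1,-d2],o2-o1,rcond=None)[0]
    p,q=o1+s[0]*d1,o2+s[1]*d2; return (p+q)/2,np.linalg.norm(p-q)
E
python3 - <<'E'
from h import *
im={n:bot.grab_frame(n) for n in("top","scene")}
a=cv2.resize(im["top"][130:190,185:305,::-1],(780,390),interpolation=cv2.INTER_CUBIC)
b=cv2.resize(im["scene"][190:222,215:335,::-1],(780,208),interpolation=cv2.INTER_CUBIC)
cv2.imwrite("pics/crop1.png",np.vstack([a,b]))
guess={"blue":((447,260),(350,316),(105,130)),"red":((386,259),(416,315),(0,6)),"yellow":((342,246),(465,325),(22,34))}
for c,(g1,g2,h) in guess.items():
    px=[]
    for n,g in(("top",g1),("scene",g2)):
        x,y=int(g[0]*.64),int(g[1]*.64); w=7
        hs=cv2.cvtColor(im[n][y-w:y+w+1,x-w:x+w+1],cv2.COLOR_RGB2HSV)
        m=(hs[...,1]>130)&(hs[...,2]>60)&(hs[...,0]>=h[0])&(hs[...,0]<=h[1])
        v,u=np.nonzero(m); px.append((u.mean()+x-w,v.mean()+y-w)); print(c,n,m.sum(),px[-1])
    print(tri(ray("top",*px[0]),ray("scene",*px[1])), atz("top",*px[0],.145))
for u,v,r in((282,217,"bl"),(450,181,"br"),(483,311,"fr"),(313,352,"fl")): print(r,atz("top",u*.64,v*.64,.03))
print(bot.observe()["clock"])
E
```

```text
blue top 39 (np.float64(286.2564102564103), np.float64(165.74358974358975))
blue scene 54 (np.float64(223.61111111111111), np.float64(201.88888888888889))
(array([ 0.52416536, -0.06826812,  0.14127688]), np.float64(0.00261076078068893)) [ 0.52358965 -0.06667745  0.145     ]
red top 41 (np.float64(247.0), np.float64(165.2439024390244))
red scene 50 (np.float64(265.64), np.float64(201.28))
(array([0.52436619, 0.05442945, 0.14058606]), np.float64(0.002627388870309056)) [0.52379107 0.05568175 0.145     ]
yellow top 41 (np.float64(218.58536585365854), np.float64(157.02439024390245))
yellow scene 48 (np.float64(297.0416666666667), np.float64(206.75))
(array([0.54881296, 0.14370544, 0.14312746]), np.float64(0.0016956583972991784)) [0.54857811 0.14440675 0.145     ]
bl [0.6258931  0.28328047 0.03      ]
br [ 0.71003691 -0.0807374   0.03      ]
fr [ 0.42637186 -0.15293401  0.03      ]
fl [0.33533316 0.21048955 0.03      ]
0.2
```

View pics/crop1.png

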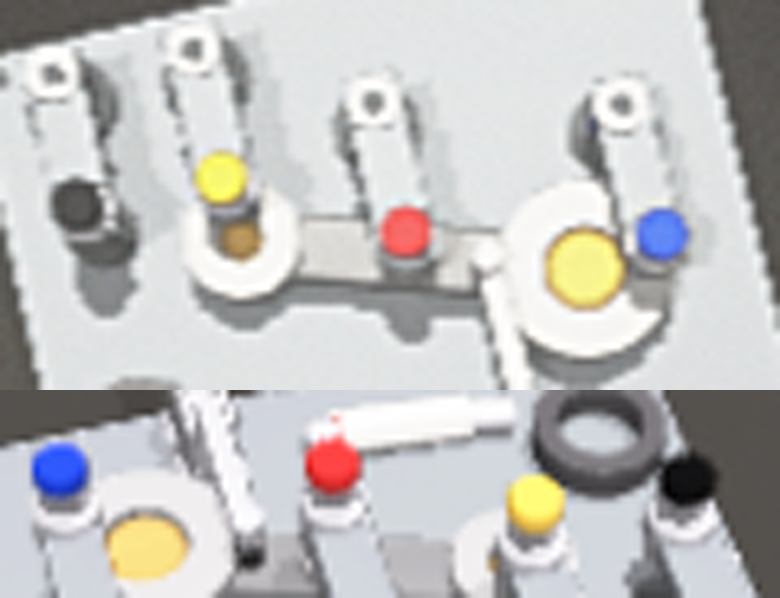

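The crop confirms four sprung caps: blue (660,235), red (405,232), yellow (220,178) and black (77,205). The disc at (585,268) is flat on the part, so it isn't a cap. The triangulated cap heights of 0.141–0.143 fit. I'll approach blue with the fingers shut.

Call:
move_arm --moves '[[[0, 0.4897, -0.4263, 0, 0, 0, 0], [0, 0.4897, -0.4263, 0, 0, 0, 0], [0, 0.4897, -0.4263, 0, 0, 0, 0], [0, 0.4897, -0.4263, 0, 0, 0, 0], [0, 0.4897, -0.4263, 0, 0, 0, 0]]]' --force 20

```text
clock: 0.7
position: [0.3005, -0.3958, 0.2314]
tool_rot: [3.141, -0.0, 0.258]
force: [2.0, -1.7, 1.0]
grip_width: 0.0127
finger_force: 0.0
```

Call:
move_arm --moves '[[[0, 0.3, -0.261, 0, 0, 0, 0], [0, 0.3, -0.261, 0, 0, 0, 0], [0, 0.3, -0.261, 0, 0, 0, 0], [0, 0.3, -0.261, 0, 0, 0, 0], [0, 0.3, -0.261, 0, 0, 0, 0]]]'

```text
clock: 1.2
position: [0.4411, -0.189, 0.2315]
tool_rot: [3.141, -0.0, 0.258]
force: [0.9, -1.3, 0.4]
grip_width: -0.0
finger_force: 0.0
```

```bash
cat > to.py <<'E'
from h import *; import sys
from scipy.spatial.transform import Rotation as Ro
s=bot.observe(); t=np.array([float(a) for a in sys.argv[1:4]])
print(s["clock"],s["position"],s["force"],"shift",np.round(Ro.from_euler("xyz",s["tool_rot"]).inv().apply(t-s["position"]),4))
E
python3 to.py .5238 -.067 .180
```

```text
1.2 [ 0.44113102 -0.1889808   0.23148467] [ 0.9135132  -1.26271984  0.36393676] shift [ 0.111  -0.0969  0.0515]
```

Call:
move_arm --moves '[[[0, 0.111, -0.097, 0.0, 0, 0, 0], [0, 0.111, -0.097, 0.0, 0, 0, 0], [0, 0.111, -0.097, 0.0, 0, 0, 0], [0, 0.111, -0.097, 0.05, 0, 0, 0], [0, 0.111, -0.097, 0.05, 0, 0, 0]]]'

```text
clock: 1.7
position: [0.5208, -0.0673, 0.1771]
tool_rot: [-3.139, 0.006, 0.26]
force: [-0.6, -0.4, -0.0]
grip_width: 0.0001
finger_force: 0.0
```

```bash
python3 to.py .5238 -.067 .160; python3 - <<'E'
from h import *
im={n:bot.grab_frame(n) for n in("top","scene")}
a=cv2.resize(im["top"][130:190,225:325,::-1],(600,360),interpolation=cv2.INTER_CUBIC)
b=cv2.resize(im["scene"][175:215,185:285,::-1],(600,240),interpolation=cv2.INTER_CUBIC)
cv2.imwrite("pics/c2.png",np.vstack([a,b]))
E
```

```text
1.7 [ 0.52084757 -0.0672789   0.17709426] [-0.62026792 -0.40869365 -0.04925768] shift [0.003  0.0005 0.0171]
```

View pics/c2.png

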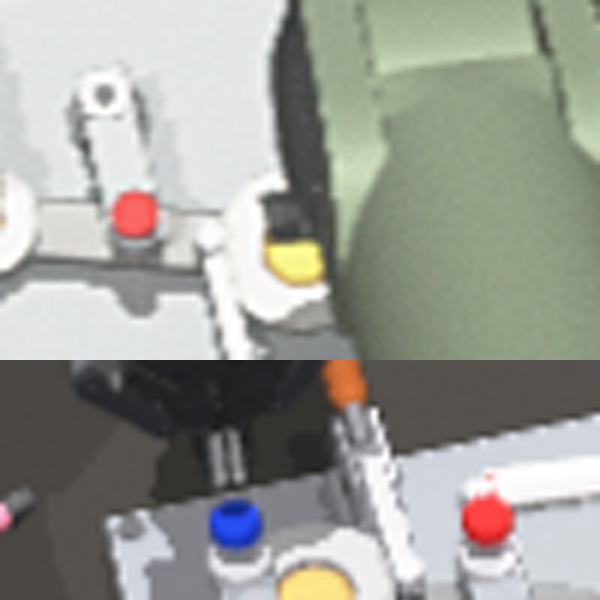

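In the scene crop, the fingertips at (232,480) sit right above the blue cap at (237,522). I'll descend slowly and press.

Call:
move_arm --moves '[[[0, 0.002, 0, 0.01, 0, 0, 0], [0, 0.002, 0, 0.02, 0, 0, 0], [0, 0.002, 0, 0.025, 0, 0, 0], [0, 0.002, 0, 0.025, 0, 0, 0]]]'

```text
clock: 2.2
position: [0.5246, -0.0684, 0.1559]
tool_rot: [-3.141, 0.001, 0.257]
force: [0.7, 0.7, 0.5]
grip_width: 0.0001
finger_force: 0.0
```

```bash
python3 to.py .5238 -.067 .132
```

```text
2.2 [ 0.52459095 -0.06842843  0.15585826] [0.65083937 0.67435343 0.48006119] shift [-0.0004 -0.0016  0.0239]
```

Call:
move_arm --moves '[[[0, 0, -0.001, 0.006, 0, 0, 0], [0, 0, -0.001, 0.012, 0, 0, 0], [0, 0, -0.001, 0.017, 0, 0, 0], [0, 0, -0.001, 0.021, 0, 0, 0], [0, 0, -0.001, 0.021, 0, 0, 0]]]'

```text
clock: 2.7
position: [0.5249, -0.0672, 0.135]
tool_rot: [-3.142, -0.0, 0.258]
force: [1.0, -0.5, 5.1]
grip_width: -0.0003
finger_force: 2.5
```

Call:
move_arm --moves '[[[0, 0, 0, 0.0015, 0, 0, 0], [0, 0, 0, 0.002, 0, 0, 0], [0, 0, 0, 0.002, 0, 0, 0]]]'

```text
clock: 3.0
position: [0.5249, -0.0672, 0.1337]
tool_rot: [3.141, -0.001, 0.258]
force: [0.5, 0.1, 7.4]
grip_width: 0.0001
finger_force: 3.5
```

At 7.4 N and z = 133.7 mm the spring is being pressed, so blue is down. I'll lift and go over to yellow.

Call:
move_arm --moves '[[[0, 0, 0, -0.02, 0, 0, 0], [0, 0, 0, -0.05, 0, 0, 0], [0, 0, 0, -0.05, 0, 0, 0]]]'

```text
clock: 3.3
position: [0.5259, -0.0673, 0.1863]
tool_rot: [3.14, -0.004, 0.258]
force: [-0.5, 0.2, -0.8]
grip_width: -0.0001
finger_force: 0.0
```

```bash
python3 to.py .5487 .144 .180
```

```text
3.3 [ 0.52591962 -0.06730838  0.18627208] [-0.46586206  0.22271528 -0.76904107] shift [ 0.0758 -0.1985  0.0063]
```

Call:
move_arm --moves '[[[0, 0.076, -0.1985, 0, 0, 0, 0], [0, 0.076, -0.1985, 0, 0, 0, 0], [0, 0.076, -0.1985, 0, 0, 0, 0], [0, 0.076, -0.1985, 0, 0, 0, 0], [0, 0.076, -0.1985, 0, 0, 0, 0]]]'

```text
clock: 3.8
position: [0.5468, 0.1501, 0.1829]
tool_rot: [-3.139, -0.0, 0.264]
force: [0.7, 0.1, -0.1]
grip_width: 0.0001
finger_force: 0.0
```

Call:
move_arm --moves '[[[0, 0, 0, 0.01, 0, 0, 0], [0, 0, 0, 0.016, 0, 0, 0], [0, 0, 0, 0.016, 0, 0, 0]]]'

```text
clock: 4.1
position: [0.547, 0.1421, 0.1659]
tool_rot: [3.141, 0.002, 0.256]
force: [-0.3, -0.6, -1.0]
grip_width: 0.0002
finger_force: 0.0
```

```bash
python3 to.py .5487 .144 .155; python3 - <<'E'
from h import *
im={n:bot.grab_frame(n) for n in("top","scene")}
a=cv2.resize(im["top"][130:190,185:305,::-1],(720,360),interpolation=cv2.INTER_CUBIC)
b=cv2.resize(im["scene"][180:220,215:335,::-1],(720,240),interpolation=cv2.INTER_CUBIC)
cv2.imwrite("pics/c3.png",np.vstack([a,b]))
E
```

```text
4.1 [0.54695607 0.14208253 0.16593359] [-0.30002081 -0.58034546 -0.95131065] shift [ 0.0022 -0.0014  0.0109]
```

View pics/c3.png

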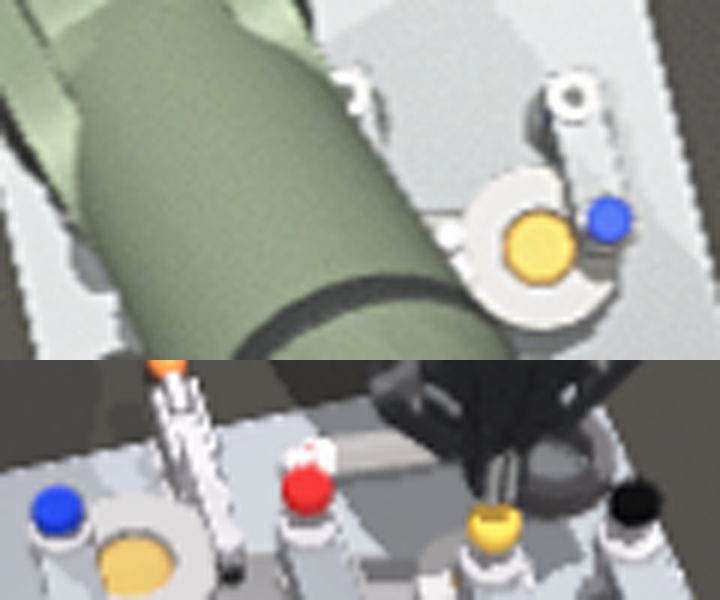

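Blue sits low now, and the fingertips at (500,500) are centred over the yellow cap at (495,525). Pressing.

Call:
move_arm --moves '[[[0, 0.002, -0.0005, 0.01, 0, 0, 0], [0, 0.002, -0.0005, 0.016, 0, 0, 0], [0, 0.002, -0.0005, 0.022, 0, 0, 0], [0, 0.002, -0.0005, 0.027, 0, 0, 0], [0, 0.002, -0.0005, 0.027, 0, 0, 0]]]'

```text
clock: 4.7
position: [0.549, 0.1449, 0.1395]
tool_rot: [3.142, 0.001, 0.258]
force: [0.3, -0.4, 0.8]
grip_width: 0.0002
finger_force: 0.0
```

Call:
move_arm --moves '[[[0, 0, 0, 0.003, 0, 0, 0], [0, 0, 0, 0.005, 0, 0, 0], [0, 0, 0, 0.0065, 0, 0, 0], [0, 0, 0, 0.0065, 0, 0, 0]]]'

```text
clock: 5.1
position: [0.5494, 0.1452, 0.1339]
tool_rot: [-3.142, -0.0, 0.258]
force: [-1.6, -0.3, 6.0]
grip_width: -0.0
finger_force: 3.3
```

Call:
move_arm --moves '[[[0, 0, 0, 0.0008, 0, 0, 0], [0, 0, 0, 0.0008, 0, 0, 0]]]'

```text
clock: 5.3
position: [0.5494, 0.1452, 0.1333]
tool_rot: [-3.142, -0.0, 0.258]
force: [-1.4, -0.8, 7.4]
grip_width: 0.0002
finger_force: 3.7
```

Call:
move_arm --moves '[[[0, 0, 0, -0.02, 0, 0, 0], [0, 0, 0, -0.05, 0, 0, 0], [0, 0, 0, -0.05, 0, 0, 0]]]'

```text
clock: 5.6
position: [0.5508, 0.1457, 0.1862]
tool_rot: [-3.141, -0.005, 0.258]
force: [0.4, 0.7, 0.2]
grip_width: -0.0003
finger_force: 0.0
```

```bash
python3 to.py .524 .055 .180
```

```text
5.6 [0.55083259 0.14568299 0.18618127] [0.36882492 0.68382315 0.16172561] shift [-0.0491  0.0809  0.0059]
```

Call:
move_arm --moves '[[[0, -0.0475, 0.081, 0, 0, 0, 0], [0, -0.0475, 0.081, 0, 0, 0, 0], [0, -0.0475, 0.081, 0.01, 0, 0, 0], [0, -0.0475, 0.081, 0.017, 0, 0, 0], [0, -0.0475, 0.081, 0.017, 0, 0, 0]]]'

```text
clock: 6.1
position: [0.5237, 0.0555, 0.165]
tool_rot: [-3.141, 0.001, 0.259]
force: [0.6, -0.4, 0.1]
grip_width: 0.0
finger_force: 0.0
```

```bash
python3 - <<'E'
from h import *
im={n:bot.grab_frame(n) for n in("top","scene")}
b=cv2.resize(im["scene"][180:220,215:335,::-1],(780,260),interpolation=cv2.INTER_CUBIC)
cv2.imwrite("pics/c4.png",b)
E
python3 to.py .524 .055 .155
```

```text
6.2 [0.52412533 0.05585366 0.16577275] [ 0.72429817 -0.20376133  0.23479638] shift [-0.0003  0.0008  0.0108]
```

View pics/c4.png

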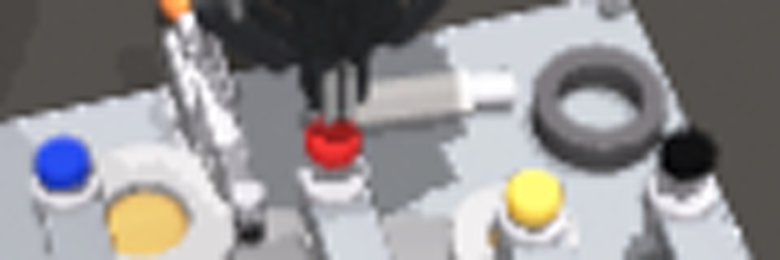

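The yellow cap at (533,195) and blue cap at (62,163) are both down. The fingertips at (340,120) are over the red cap at (332,143). Pressing red.

Call:
move_arm --moves '[[[0, 0, 0.0005, 0.01, 0, 0, 0], [0, 0, 0.0005, 0.018, 0, 0, 0], [0, 0, 0.0005, 0.024, 0, 0, 0], [0, 0, 0.0005, 0.029, 0, 0, 0], [0, 0, 0.0005, 0.031, 0, 0, 0]]]'

```text
clock: 6.7
position: [0.5242, 0.0544, 0.1345]
tool_rot: [-3.141, 0.0, 0.258]
force: [-0.4, 1.7, 6.2]
grip_width: 0.0
finger_force: 2.8
```

Call:
move_arm --moves '[[[0, 0, 0, 0.001, 0, 0, 0], [0, 0, 0, 0.0012, 0, 0, 0], [0, 0, 0, 0.0012, 0, 0, 0]]]'

```text
clock: 7.0
position: [0.5243, 0.0544, 0.1341]
tool_rot: [-3.141, -0.0, 0.258]
force: [-1.7, 1.0, 5.7]
grip_width: -0.0001
finger_force: 3.2
```

Call:
move_arm --moves '[[[0, 0, 0, -0.02, 0, 0, 0], [0, 0, 0, -0.06, 0, 0, 0], [0, 0, 0, -0.1, 0, 0, 0], [0, 0, 0, -0.1, 0, 0, 0], [0, 0, 0, -0.1, 0, 0, 0]]]'

```text
clock: 7.5
position: [0.5244, 0.054, 0.2345]
tool_rot: [3.141, -0.001, 0.257]
force: [0.2, 0.3, -0.3]
grip_width: -0.0
finger_force: 0.0
```

```bash
python3 - <<'E'
from h import *
im=bot.grab_frame("scene")
cv2.imwrite("pics/c5.png",cv2.resize(im[175:255,195:355,::-1],(800,400),interpolation=cv2.INTER_CUBIC))
E
python3 to.py .524 .055 .155
```

```text
7.55 [0.52390206 0.05389543 0.23354114] [ 0.32199464 -1.02513914 -0.7472321 ] shift [ 0.0004 -0.0011  0.0785]
```

View pics/c5.png

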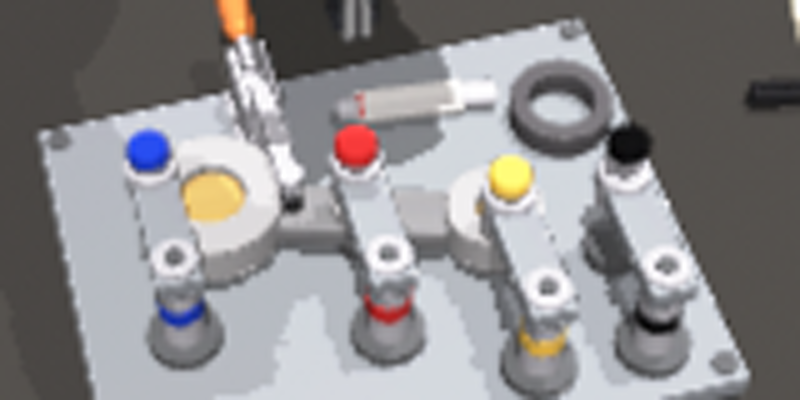

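The picture shows blue, red and yellow equally low on their bushes, black still up, and the gripper clear of everything.

```bash
python3 -c "
from workcell import bot
print(bot.job_done())"
```

```text
the job is handed in; nothing more can be done
None
```

I pressed the blue, yellow and red pins down onto the part in that order at about 6–7 N each, left the black pin up, backed the gripper clear, and handed the job in at about 7.6 s of the 43 s limit.

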